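Feed a blank through the guarded strip sander with the push stick

ROBOT

A 6-joint arm with a two-finger parallel gripper is mounted at the origin on a cart in front of the work surface, level with it; the furniture and walls round the work are solid. World frame = base frame: x ahead of the robot, y to its left, z up, the work surface at z = 0. Lengths are in m, angles in rad, forces in N, time in s.
With the tool pointing down it reaches from about 0.275 to 0.75 m from the base axis. Payload 10.2 kg.
Tool frame: the origin (TCP) lies midway between the tips of the shut fingers; the grasp point (between the pads) lies 19 mm behind it (env.grip_depth is the distance from the TCP to the grasp point, in m); z points along the fingers, y is the line along which they close (so a half turn about z gives the same grasp; the last joint's range is limited). The gripper opens to 88 mm and grips with 3 to 60 N. Pads are 18 mm wide; open, the fingers measure 123 mm over their backs; the gripper's body (75 mm by 187 mm) begins 45 mm behind the grasp point.
Start: joints at [-1.57, 0.313, 1.498, -0, 1.331, -0.223], TCP at [0.117, -0.512, 0.239] pointing down, gripper open.
Joint ranges: [-2.94, 2.94], [-0.97, 2.17], [0.19, 2.56], [-1.23, 4.37], [0.02, 3.11], [-2.88, 2.88]. Speed limits (rad/s): [2.39, 2.39, 3.01, 3.14, 3.14, 3.14].

INTERFACE

Orientations are given as a rotation vector (axis times angle).
In Python, from station import env gives the robot as it stands.
- The arm moves only by the tool move_arm, never from a script. Its argument "steps" is a list of rows, each an object with "turn": the turn, a rotation vector about the tool's x, y, z in degrees, a list of three; "linear": the shift along the tool's x, y, z in m, a list of three; "hand": the opening, from 0 (shut) to 1 (fully open). In form: [{"turn": [rx, ry, rz], "linear": [x, y, z], "hand": hand}, ...]. A call has 1 to 5 rows; each row is the pose to reach, as a shift and turn from the pose commanded when the call began, along the tool's axes at that moment; what a row does not reach only later rows make up. A row lasts 1/8 s, in which the tool goes at most 62.5 mm and 10.7 degrees, less where a joint would pass 70% of its speed; a pose out of reach is approached as far as the arm can. A call with a gripper value outside its range is refused whole. The fingers move at their own pace and stop on an object; the grip force is fixed at half the most. Time passes only in rows, so rows that repeat a pose let the fingers close. It gives the time, the measured TCP pose, the force, the opening and the grip force at its end, in the units of the state.
- env.get_obs(): the state, without advancing time (a new reading comes with each control period).
- env.get_image(name): name is "side" or "top" or "wrist"; returns a dict with "image" (420x560x3 uint8, red, green, blue), "mtx" (3x3 intrinsics, pixels), "R" (3x3) and "t" (3): a world point X has camera coordinates R X + t; the wrist camera has in their place "tool_from_camera" (4x4, takes a point from camera to tool coordinates, whose origin is the TCP and whose axes are the flange's). Camera axes: x right, y down, z forward; pixel columns grow to the right and rows downward; lengths in m; the calibration is good to about 2 mm. A picture is of the moment at which its call begins: read the wrist's pose just before it. There is no depth.
- env.job_done(): hands the job in; it is judged then, once.
The state is a dict: "t": time; "q": joint angles; "joint_velocities": joint speeds; "tau": joint torques, N m; "tool_pos": TCP position; "orientation": TCP orientation; "wrist_force": force on the tool from outside, world axes, zero at the start; "ft_torque": the same for the moment, N m; "finger_gap": finger opening in m; "gripper_force": force on a finger pad.
Only numpy, scipy, OpenCV 4.12 (cv2) and the standard library are available. Lean on these libraries where they do the work, as an engineer would, in place of code of your own. Each camera call takes 0.05 s, during which the arm holds its last target. There are 200 camera calls.

TASK

Feed the thin wooden blank through the little strip sander: lay it flat between the rails of the infeed table just in front of the guard and let go, then draw the push stick out of its dock by the shaft, lay it in the channel behind the blank, nose towards the blank and handle up, and let go of it. Take the stick again by its upright handle and push the blank under the guard with it until the blank is wholly clear of the guard on the outfeed table and lies there flat between the rails, never touching the blank with the fingers once it is under the guard. Finally draw the stick back out and lay it flat on the bench, handle up, leaving the thick blank and the other loose things where they are.

Things in the scene. Friction and masses are not known exactly. Their poses are not given: they have to be found in the camera images.
- sander: Fixed small strip sander, off. Origin on the bench under the guard's middle; x = feed direction (infeed at -x, the longer table, at the robot's right; outfeed at +x), z up. Aluminium bed 90 mm wide, top 14 mm over the bench, x -270 to +175 mm. On it, along its whole length, two steel rails 5 mm high, inner faces at y = -25 and +25 mm.
- guard_mouth (a point): Middle of the mouth under the grey guard on the infeed side, on the bed's top, 35 mm before the sander's origin; axes as the sander's. The guard is 70 mm long (sander x -35 to +35 mm) and 110 mm wide, its top 64 mm over the bench (a dial on it to 70 mm); the opening is 54 mm wide and 26 mm high over the bed.
- blank: The thin wooden blank, 80 x 44 x 20 mm, about 70 g, lying flat on the bench; origin at the centre of its underside, x along its 80 mm length, z up. It is the same either way round.
- blank_centre (a point): Centre of the thin blank, 10 mm over its underside; axes as the blank's.
- thick_blank_centre (a point): Centre of the thick wooden blank, 80 x 44 x 36 mm, too thick for the opening; 18 mm over the bench. To be left where it is. The two blanks may have changed places.
- dock: Plywood hood fixed to the bench, 58 x 62 x 64 mm high, in which the stick's handle stands. Open along its +x (front edge at x = +25 mm), closed at the back, sides and top, no floor; inside 46 mm wide, 56 mm high. The stick must be drawn out along the bench by at least 52 mm towards the dock's +x before it can be lifted.
- push_stick: Wooden push stick, 80 g: shaft 154 x 34 x 18 mm, origin at the middle of its underside; blunt nose at x = +77 mm, tail at x = -77 mm; z up. An upright handle stands on it from x = -77 to -33 mm, 24 mm wide, top 50 mm over the underside; only the shaft fits through the sander's opening. It starts on the bench, tail in the dock.
- stick_shaft (a point): Point in the middle of the push stick's shaft, 15 mm ahead of its origin and 9 mm over its underside (shaft 34 mm wide, 18 mm thick here), where it can be taken while it is in the dock.
- stick_handle (a point): Point in the upright handle of the push stick, 55 mm behind its origin and 34 mm over its underside; the handle is 24 mm wide (along y), 44 mm long and its top is 16 mm above this point.
- stick_nose (a point): Middle of the push stick's blunt nose, 77 mm ahead of its origin and 9 mm over its underside.
- white_jar: Small jar with a ribbed white lid, 49 mm across, 52 mm high; bystander near the edge of the bench.
- bronze_jar: Jar with a black lid and a brown body, 48 mm across, 66 mm high; bystander behind the sander.
- sanding_block: Cork sanding block 43 x 71 x 24 mm; bystander to the right of the sander's infeed end.
- tape: Roll of masking tape, 98 mm across, 25 mm high, lying flat; bystander at the front right.
There are look-alikes about, which are no part of the job. Leave any red or turquoise look-alike of the push_stick alone.

How it is judged:
By the outcome, as a careful person would: the job done as asked, in the order asked, and still so for the second after the job is handed in, with the robot touching nothing.
It also fails if it takes over 72 s, if anything falls off the work surface, if the arm or the gripper's body presses on something with over 40 N, if the wrist force passes 120 N, or if a joint passes its speed limit or range.

## Working session

There is one attempt and no reset: what is moved stays moved. The work goes in short steps, Python scripts to look and compute and a tool call to move; the robot and the scene stay as the last step left them, time stands still between calls to the robot, and variables do not carry over. Pictures are saved under pics/ and viewed, at most 10 in all, crops included, and the job is handed in when it is done.

Besides the shell and the picture viewer there is one more tool, called after "Request:" by a JSON object that holds its "op" and its "data". move_arm: Moves the arm, as the interface text tells. Its arguments: {"type":"object","properties":{"steps":{"type":"array","items":{"type":"object","properties":{"turn":{"type":"array","items":{"type":"number"}},"linear":{"type":"array","items":{"type":"number"}},"hand":{"type":"number"}}}}},"required":["steps"]}

```bash
mkdir -p pics; ls
python3 - <<'E'
from station import env
import cv2,numpy as np
o=env.get_obs(); print({k:np.round(v,3) for k,v in o.items()}, env.grip_depth)
for n in("top","side"):
    d=env.get_image(n); cv2.imwrite(f"pics/{n}0.png",cv2.resize(d["image"][:,:,::-1],(800,600),interpolation=cv2.INTER_CUBIC))
    print(n,d["mtx"].tolist(),np.round(d["R"],4).tolist(),np.round(d["t"],4).tolist())
E
```

```text
pics
{'t': np.float64(0.0), 'q': array([-1.57 ,  0.313,  1.498,  0.   ,  1.331, -0.223]), 'joint_velocities': array([ 0.001,  0.001, -0.001, -0.001, -0.   , -0.002]), 'tau': array([ 1.0000e-03, -4.0221e+01, -2.5227e+01,  7.0000e-02,  3.5000e-02,
       -0.0000e+00]), 'tool_pos': array([ 0.117, -0.512,  0.238]), 'orientation': array([-3.121, -0.351, -0.   ]), 'wrist_force': array([ 0.508, -0.227,  1.381]), 'ft_torque': array([-0.012,  0.004,  0.003]), 'gripper_force': np.float64(0.0), 'finger_gap': np.float64(0.088)} 0.0187
top [[446.9072605206991, 0.0, 273.0364692203369], [0.0, 446.9072605206991, 212.99938492716464], [0.0, 0.0, 1.0]] [[0.0045, -1.0, -0.0006], [-0.9764, -0.0042, -0.2161], [0.2161, 0.0015, -0.9764]] [-0.3215, 0.5358, 1.4563]
side [[544.0834937438628, 0.0, 278.34105370473486], [0.0, 544.0834937438628, 210.67848746056654], [0.0, 0.0, 1.0]] [[0.8492, -0.5279, -0.0122], [-0.2091, -0.3149, -0.9258], [0.4849, 0.7887, -0.3778]] [-0.6196, 0.0756, 1.4866]
```

View pics/top0.png

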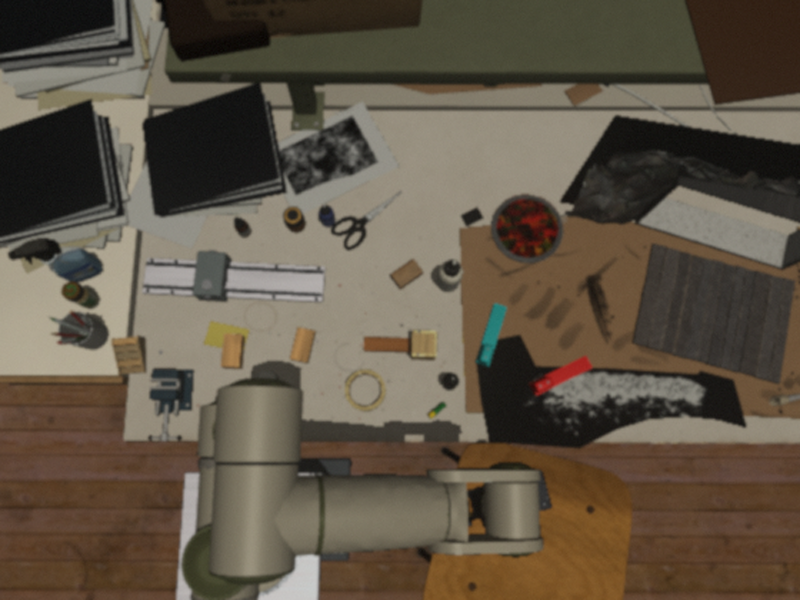

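View pics/side0.png

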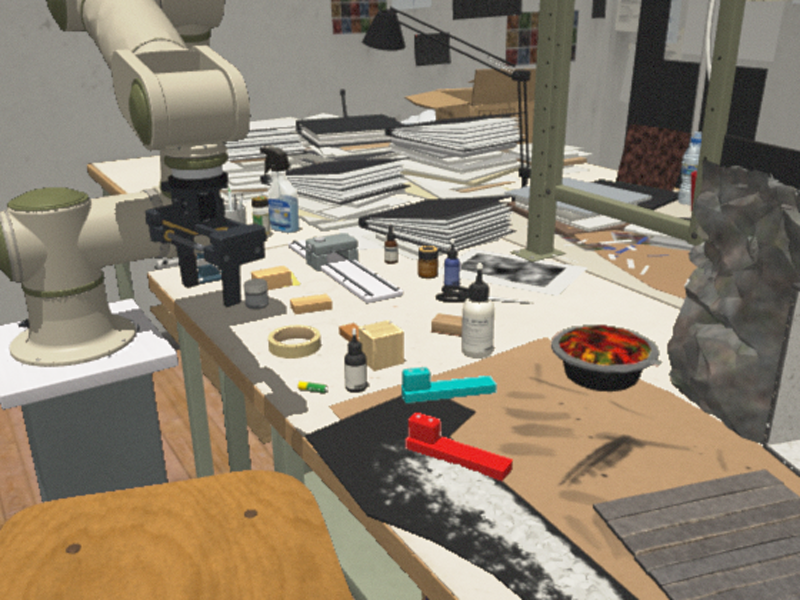

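The top view shows the sander (144–324, 258–300) with its guard at (211, 275), so the infeed runs right. The blanks are at (232, 350) and (303, 345), and the dock is at (424, 344) with the brown stick's shaft at (364–410, 344). Look-alikes for the stick are turquoise at (493, 335) and red at (562, 375), both to be left alone. The cork block is at (406, 273).

```bash
cat > h.py <<'E'
import numpy as np, cv2
from station import env
from scipy.spatial.transform import Rotation as Ro
def ray(d,uv,z,o=None):
    """pixel (original 560x420) -> world point at height z"""
    if "R" in d: R,t=np.array(d["R"]),np.array(d["t"]); c=-R.T@t; Rw=R.T
    else:
        T=np.array(d["tool_from_camera"]); Rt=Ro.from_rotvec(o["orientation"]).as_matrix()
        c=Rt@T[:3,3]+o["tool_pos"]; Rw=Rt@T[:3,:3]
    K=np.array(d["mtx"]); v=Rw@np.linalg.inv(K)@np.array([uv[0],uv[1],1.])
    return c+v*(z-c[2])/v[2]
def crop(img,x0,y0,x1,y1,name):
    s=min(800/(x1-x0),600/(y1-y0)); cv2.imwrite(name,cv2.resize(img[y0:y1,x0:x1,::-1],None,fx=s,fy=s,interpolation=cv2.INTER_CUBIC)); return s
E
python3 - <<'E'
from h import *
d=env.get_image("top"); print(crop(d["image"],95,165,315,285,"pics/c1.png"))
d=env.get_image("side"); print(crop(d["image"],150,150,300,260,"pics/c2.png"))
E
```

```text
3.6363636363636362
5.333333333333333
```

View pics/c1.png

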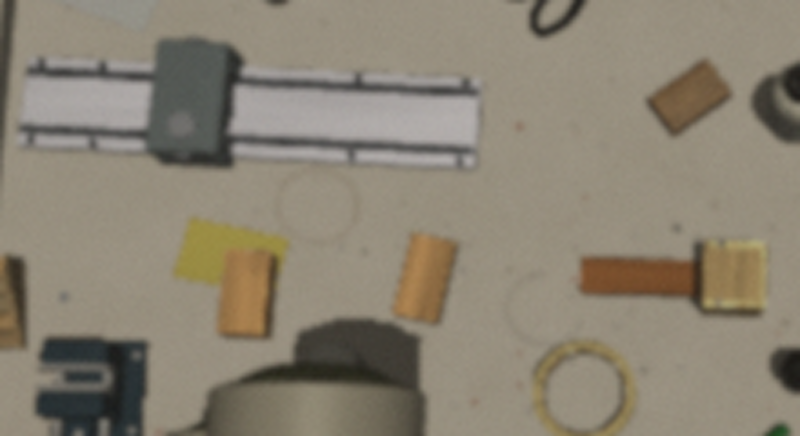

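View pics/c2.png

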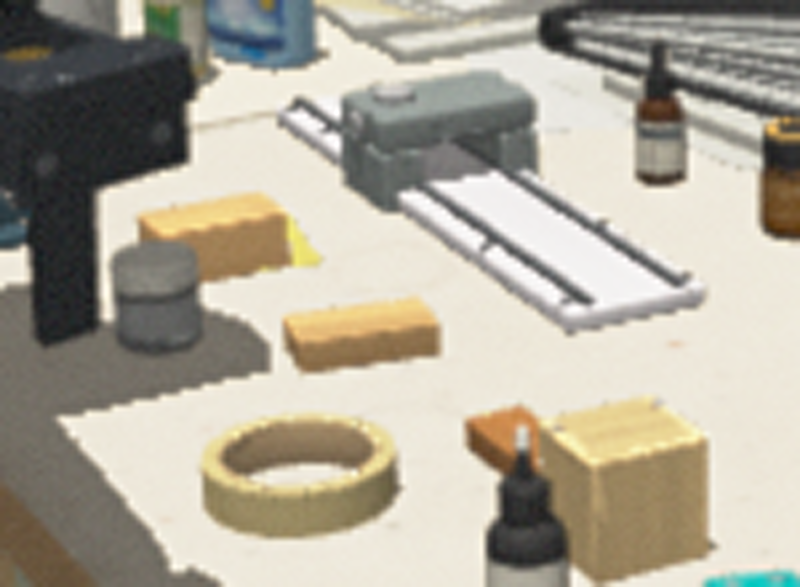

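Run:
```python
from h import *
d=env.get_image("top"); s=800/220
P=lambda U,V,z: ray(d,((U+.5)/s-.5+95,(V+.5)/s-.5+165),z)
for n,z,pts in [("bed BR TR TL BL",.014,[(477,167),(481,82),(25,60),(18,145)]),("rail top R,L bot R,L",.019,[(475,90),(30,70),(470,152),(22,131)]),
 ("thin",.02,[(414,234),(457,240),(440,323),(396,314)]),("thick",.036,[(227,250),(274,250),(268,337),(220,335)]),
 ("stick nose T,B, front T,B",.018,[(582,258),(582,292),(698,261),(698,295)]),("dock",.064,[(701,241),(764,241),(766,310),(703,311)]),
 ("guard top",.064,[(160,40),(229,43),(222,162),(150,158)]),("tape c",.025,[(584,390)]),("cork",.024,[(690,97)])]:
    X=np.array([P(*p,z)[:2] for p in pts]); c=X.mean(0)
    print(n,X.round(4).tolist(),"c",c.round(4), "edges",[round(float(np.linalg.norm(X[i]-X[(i+1)%len(X)])),4) for i in range(len(X))], "ang",[round(float(np.degrees(np.arctan2(*(X[(i+1)%len(X)]-X[i])[::-1]))),1) for i in range(len(X))])
```

```text
bed BR TR TL BL [[0.555, -0.1539], [0.6398, -0.1555], [0.6602, 0.29], [0.5749, 0.2893]] c [0.6075 0.0675] edges [0.0848, 0.446, 0.0853, 0.4437] ang [-1.1, 87.4, -179.5, -92.6]
rail top R,L bot R,L [[0.6304, -0.1505], [0.6486, 0.2823], [0.5686, -0.1474], [0.5876, 0.2847]] c [0.6088 0.0673] edges [0.4331, 0.437, 0.4325, 0.4373] ang [87.6, -100.5, 87.5, -84.4]
thin [[0.4882, -0.0966], [0.4826, -0.1376], [0.4036, -0.124], [0.4119, -0.0824]] c [ 0.4466 -0.1101] edges [0.0414, 0.0802, 0.0424, 0.0777] ang [-97.8, 170.3, 78.7, -10.5]
thick [[0.4693, 0.0757], [0.4695, 0.0317], [0.3878, 0.0328], [0.3895, 0.0774]] c [0.429  0.0544] edges [0.044, 0.0817, 0.0446, 0.0799] ang [-89.7, 179.2, 87.9, -1.2]
stick nose T,B, front T,B [[0.4662, -0.2562], [0.4337, -0.2567], [0.4638, -0.3661], [0.4314, -0.366]] c [ 0.4488 -0.3112] edges [0.0325, 0.1135, 0.0324, 0.1152] ang [-179.2, -74.6, 179.9, 72.4]
dock [[0.4748, -0.3675], [0.475, -0.4255], [0.4112, -0.4266], [0.41, -0.3692]] c [ 0.4427 -0.3972] edges [0.058, 0.0639, 0.0575, 0.0648] ang [-89.7, -179.0, 91.2, 1.5]
guard top [[0.6656, 0.1439], [0.663, 0.0784], [0.5475, 0.078], [0.551, 0.1453]] c [0.6068 0.1114] edges [0.0655, 0.1155, 0.0674, 0.1147] ang [-92.3, -179.8, 87.0, -0.7]
tape c [[0.3412, -0.26]] c [ 0.3412 -0.26  ] edges [0.0] ang [0.0]
cork [[0.6229, -0.3585]] c [ 0.6229 -0.3585] edges [0.0] ang [0.0]
```

Crop c1 and c2 show the thin blank at crop (427, 278), which is 20 mm high in the side view. The thick one is at (246, 293), and the stick's nose is at (582, 275). Checks: the bed measures 446×85 mm, the blanks 80×43 mm and the dock 58×64 mm, all plausible. I'm setting out for a point above the thin blank at about (0.447, −0.110).

Request:
{"op": "move_arm", "data": {"steps": [{"turn":[0,0,0],"linear":[0.049,-0.038,0.01],"hand":1},{"turn":[0,0,0],"linear":[0.098,-0.076,0.02],"hand":1},{"turn":[0,0,0],"linear":[0.147,-0.114,0.03],"hand":1},{"turn":[0,0,0],"linear":[0.196,-0.152,0.04],"hand":1},{"turn":[0,0,0],"linear":[0.23,-0.18,0.05],"hand":1}]}}

```text
t: 0.88
tool_pos: [0.3019, -0.2834, 0.1886]
orientation: [3.122, 0.352, 0.0]
wrist_force: [0.1, -0.8, -0.3]
finger_gap: 0.088
gripper_force: 0.0
```

Request:
{"op": "move_arm", "data": {"steps": [{"turn":[0,0,8],"linear":[0.049,-0.038,0.01],"hand":1},{"turn":[0,0,16],"linear":[0.098,-0.076,0.02],"hand":1},{"turn":[0,0,22.8],"linear":[0.147,-0.114,0.03],"hand":1},{"turn":[0,0,22.8],"linear":[0.181,-0.139,0.039],"hand":1},{"turn":[0,0,22.8],"linear":[0.181,-0.139,0.039],"hand":1}]}}

```text
t: 1.5
tool_pos: [0.4473, -0.1072, 0.1489]
orientation: [-3.129, 0.266, 0.002]
wrist_force: [-0.6, -0.9, -0.3]
finger_gap: 0.0885
gripper_force: 0.0
```

```bash
cat >> h.py <<'E'
def go(x,y,z,yaw,o=None):
    "shift and turn, in tool axes, to a down-pointing pose with tool x at yaw"
    o=o or env.get_obs(); Rt=Ro.from_rotvec(o["orientation"]); T=Ro.from_euler("z",yaw,degrees=True)*Ro.from_euler("x",180,degrees=True)
    print("lin",Rt.inv().apply(np.array([x,y,z])-o["tool_pos"]).round(4).tolist(),"turn",np.degrees((Rt.inv()*T).as_rotvec()).round(1).tolist())
def st():
    o=env.get_obs(); Rt=Ro.from_rotvec(o["orientation"]).as_matrix()
    print("t",round(float(o["t"]),2),"p",np.round(o["tool_pos"],4),"yaw",np.degrees(np.arctan2(Rt[1,0],Rt[0,0])).round(2),"z",Rt[:,2].round(3),"q",np.round(o["q"],2),"F",np.round(o["wrist_force"],1),"gap",round(float(o["finger_gap"]),4),"gf",round(float(o["gripper_force"]),1)); return o
E
python3 - <<'E'
from h import *
o=st(); d=env.get_image("wrist"); print(np.round(d["tool_from_camera"],4).tolist(),np.array(d["mtx"]).round(1).tolist()); cv2.imwrite("pics/w1.png",d["image"][:,:,::-1])
E
```

```text
t 1.5 p [ 0.4473 -0.1072  0.1489] yaw -9.71 z [-0.001  0.001 -1.   ] q [-0.49  0.27  1.81  0.    1.06  1.25] F [-0.6 -0.9 -0.3] gap 0.0885 gf 0.0
[[0.0007, -0.9462, -0.3235, 0.0844], [1.0, 0.0008, -0.0002, -0.0003], [0.0004, -0.3235, 0.9462, -0.1452], [0.0, 0.0, 0.0, 1.0]] [[327.0, 0.0, 273.9], [0.0, 327.0, 209.8], [0.0, 0.0, 1.0]]
```

View pics/w1.png

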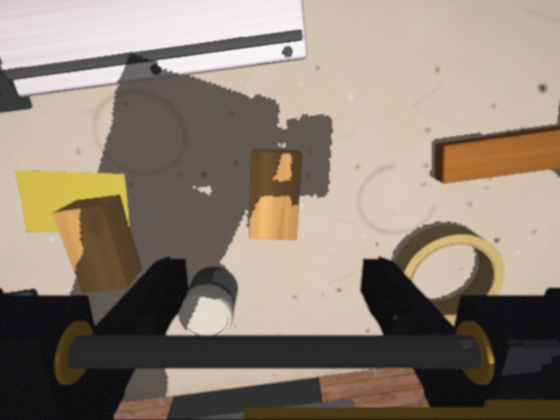

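The wrist view shows the thin blank at pixel corners (251,150), (302,152), (298,239) and (249,238). The white jar's lid is at (207, 312), the stick's nose is at the right (435, 160), and the thick blank is at the left (97, 243).

Run:
```python
from h import *
o=st(); d=env.get_image("wrist")
X=np.array([ray(d,p,.02,o)[:2] for p in [(251,152),(302,154),(298,239),(249,238)]]); print(X.round(4).tolist(),X.mean(0))
e=X-np.roll(X,-1,0); print(np.linalg.norm(e,axis=1).round(4),np.degrees(np.arctan2(e[:,1],e[:,0])).round(1))
for n,p,z in [("jar",(207,312),.052),("railR end bottom",(302,36),.019),("rail L",(14,72),.019),("bed corner",(306,52),.014),("nose near corner",(445,180),.018),("nose far",(438,145),.018)]: print(n,ray(d,p,z,o).round(4))
c=X.mean(0); go(c[0],c[1],.03,-10.5); go(c[0],c[1],.0075,-10.5)
```

```text
t 1.55 p [ 0.4467 -0.1087  0.1494] yaw -9.81 z [-0.001  0.    -1.   ] q [-0.49  0.27  1.81 -0.    1.06  1.25] F [-0.6 -0.1  0.9] gap 0.0881 gf 0.0
[[0.4909, -0.0965], [0.482, -0.1383], [0.4056, -0.1236], [0.4142, -0.0796]] [ 0.44817307 -0.10950017]
[0.0428 0.0777 0.0448 0.0785] [  78.   -10.9 -101.   167.6]
jar [ 0.3645 -0.0346  0.052 ]
railR end bottom [ 0.5697 -0.151   0.019 ]
rail L [0.583  0.0736 0.019 ]
bed corner [ 0.5589 -0.153   0.014 ]
nose near corner [ 0.4383 -0.2573  0.018 ]
nose far [ 0.4698 -0.2516  0.018 ]
lin [0.0018, -0.0005, 0.1196] turn [0.0, 0.0, 0.6]
lin [0.0018, -0.0005, 0.1421] turn [0.0, 0.0, 0.6]
```

Wrist and top measurements agree within 2 mm: centre (0.448, −0.1095), yaw −11°. I'm descending to grip it 7 mm over its underside, so the fingertips stay above the rails later.

Request:
{"op": "move_arm", "data": {"steps": [{"turn":[0,0,1],"linear":[0.0018,-0.0005,0.05],"hand":1},{"turn":[0,0,1],"linear":[0.0018,-0.0005,0.1],"hand":1},{"turn":[0,0,1],"linear":[0.0018,-0.0005,0.13],"hand":1},{"turn":[0,0,1],"linear":[0.0018,-0.0005,0.142],"hand":1},{"turn":[0,0,1],"linear":[0.0018,-0.0005,0.142],"hand":1}]}}

```text
t: 2.22
tool_pos: [0.4482, -0.1102, 0.008]
orientation: [3.127, -0.302, -0.0]
wrist_force: [-0.3, -0.4, 0.5]
finger_gap: 0.0884
gripper_force: 0.0
```

Request:
{"op": "move_arm", "data": {"steps": [{"turn":[0,0,0],"linear":[0,0,0],"hand":0.3},{"turn":[0,0,0],"linear":[0,0,0],"hand":0.3},{"turn":[0,0,0],"linear":[0,0,0],"hand":0.3},{"turn":[0,0,0],"linear":[0,0,0],"hand":0.3},{"turn":[0,0,0],"linear":[0,0,0],"hand":0.3}]}}

```text
t: 2.85
tool_pos: [0.4484, -0.1095, 0.0078]
orientation: [3.127, -0.3, 0.0]
wrist_force: [-0.6, 0.5, 2.6]
finger_gap: 0.0436
gripper_force: 30.0
```

Run:
```python
from h import *
st()
```

```text
t 2.85 p [ 0.4484 -0.1095  0.0078] yaw -10.98 z [ 0. -0. -1.] q [-0.49  0.52  1.91  0.    0.71  1.27] F [-0.6  0.5  2.6] gap 0.0436 gf 30.0
```

The grip is good: gap 43.6 mm, 30 N. Now I lift, swing over the infeed and align with the sander.

Request:
{"op": "move_arm", "data": {"steps": [{"turn":[0,0,0],"linear":[0,0,-0.05],"hand":0.3},{"turn":[0,0,-10],"linear":[0.02,-0.018,-0.1],"hand":0.3},{"turn":[0,0,-20],"linear":[0.06,-0.055,-0.112],"hand":0.3},{"turn":[0,0,-30],"linear":[0.1,-0.09,-0.112],"hand":0.3},{"turn":[0,0,-40],"linear":[0.136,-0.123,-0.112],"hand":0.3}]}}

```text
t: 3.48
tool_pos: [0.6066, -0.0135, 0.1198]
orientation: [3.039, 0.796, 0.0]
wrist_force: [0.4, -0.8, -0.9]
finger_gap: 0.0436
gripper_force: 30.0
```

Request:
{"op": "move_arm", "data": {"steps": [{"turn":[0,0,-10],"linear":[0,0,0],"hand":0.3},{"turn":[0,0,-20],"linear":[0,0,0],"hand":0.3},{"turn":[0,0,-30],"linear":[0,0,0],"hand":0.3},{"turn":[0,0,-40],"linear":[0,0,0],"hand":0.3},{"turn":[0,0,-50],"linear":[0,0,0],"hand":0.3}]}}

```text
t: 4.1
tool_pos: [0.6051, -0.0146, 0.1194]
orientation: [-2.417, -2.005, 0.001]
wrist_force: [0.3, -0.0, -2.1]
finger_gap: 0.0439
gripper_force: 30.0
```

Request:
{"op": "move_arm", "data": {"steps": [{"turn":[0,0,-8.5],"linear":[0,0,0],"hand":0.3},{"turn":[0,0,-8.5],"linear":[0,0,0],"hand":0.3},{"turn":[0,0,-8.5],"linear":[0,0,0],"hand":0.3}]}}

```text
t: 4.47
tool_pos: [0.6052, -0.0146, 0.1196]
orientation: [-2.272, -2.169, 0.0]
wrist_force: [0.8, 0.2, -0.2]
finger_gap: 0.0438
gripper_force: 30.0
```

Run:
```python
from h import *
o=st(); d=env.get_image("wrist"); cv2.imwrite("pics/w2.png",cv2.resize(d["image"][:,:,::-1],(800,600),interpolation=cv2.INTER_CUBIC)); o=st()
```

```text
t 4.47 p [ 0.6052 -0.0146  0.1196] yaw 87.36 z [-0.  0. -1.] q [-0.22  0.6   1.39  0.    1.15 -0.17] F [ 0.8  0.2 -0.2] gap 0.0438 gf 30.0
t 4.53 p [ 0.6052 -0.0146  0.1196] yaw 87.39 z [-0.  0. -1.] q [-0.22  0.6   1.39  0.    1.15 -0.17] F [-0.9 -0.7 -0.7] gap 0.0437 gf 30.0
```

View pics/w2.png

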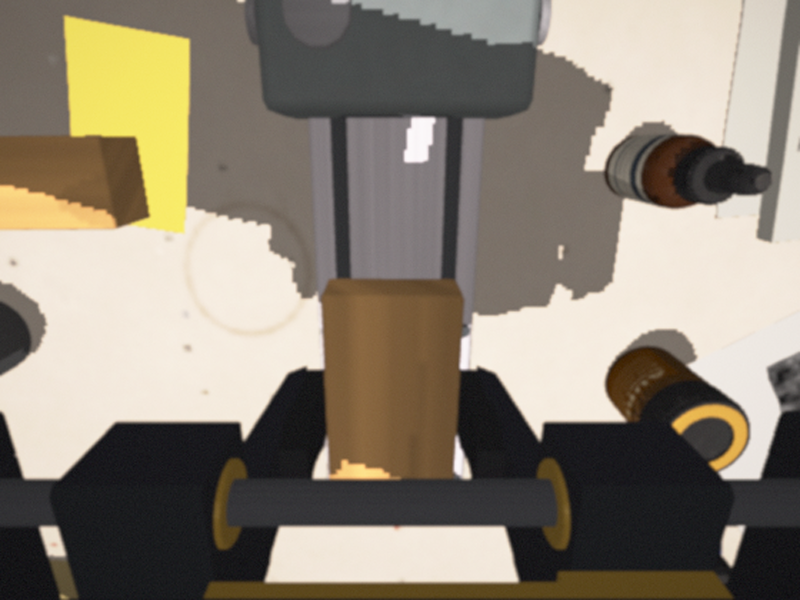

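The wrist view shows the rails' inner edges at (346,125)→(350,270) and (447,125)→(443,270), in 800-px coordinates. The guard's front edge is at row ~112. The held blank's front end is at (325–460, 297) along the top and (332–460, 281) along the bottom.

Run:
```python
from h import *
o=st(); d=env.get_image("wrist"); k=560/800
P=lambda p,z: ray(d,((p[0]+.5)*k-.5,(p[1]+.5)*k-.5),z,o)
L=[P((346,125),.019),P((350,270),.019)]; R=[P((447,125),.019),P((443,270),.019)]
for a in (L,R): print(np.round(a,4).tolist(), np.degrees(np.arctan2(*(a[0]-a[1])[[1,0]])).round(2))
print("mid",np.round([(L[0]+R[0])/2,(L[1]+R[1])/2],4).tolist(),"w",np.linalg.norm(L[0]-R[0]),np.linalg.norm(L[1]-R[1]))
print("guard",P((400,116),.05),P((400,116),.014),P((400,116),.064))
zb=o["tool_pos"][2]-.0075
for p,z in [((325,297),zb+.02),((460,297),zb+.02),((332,281),zb),((460,281),zb)]: print("blank",P(p,z))
```

```text
t 4.53 p [ 0.6052 -0.0146  0.1196] yaw 87.39 z [-0.  0. -1.] q [-0.22  0.6   1.39  0.    1.15 -0.17] F [-0.9 -0.7 -0.7] gap 0.0437 gf 30.0
[[0.5869, 0.0784, 0.019], [0.5834, 0.0045, 0.019]] 87.32
[[0.6366, 0.0761, 0.019], [0.634, 0.0022, 0.019]] 87.94
mid [[0.6118, 0.0772, 0.019], [0.6087, 0.0034, 0.019]] w 0.049799558549354084 0.050608330686219206
guard [0.61305762 0.07988119 0.05      ] [0.6137379  0.08151565 0.014     ] [0.61279307 0.07924557 0.064     ]
blank [0.58709565 0.0266949  0.13212175]
blank [0.62749181 0.02488379 0.13212175]
blank [0.58669867 0.02577194 0.11212175]
blank [0.63026497 0.02381836 0.11212175]
```

Request:
{"op": "move_arm", "data": {"steps": [{"turn":[0,0,-0.2],"linear":[0.048,0.0026,0.03],"hand":0.3},{"turn":[0,0,-0.2],"linear":[0.048,0.0026,0.06],"hand":0.3},{"turn":[0,0,-0.2],"linear":[0.048,0.0026,0.08],"hand":0.3},{"turn":[0,0,-0.2],"linear":[0.048,0.0026,0.09],"hand":0.3},{"turn":[0,0,-0.2],"linear":[0.048,0.0026,0.0965],"hand":0.3}]}}

```text
t: 5.2
tool_pos: [0.6101, 0.0331, 0.0232]
orientation: [2.266, 2.176, 0.0]
wrist_force: [-0.3, -0.1, -1.2]
finger_gap: 0.0436
gripper_force: 30.0
```

Request:
{"op": "move_arm", "data": {"steps": [{"turn":[0,0,0],"linear":[0,0,0.001],"hand":0.3},{"turn":[0,0,0],"linear":[0,0,0.001],"hand":0.3}]}}

```text
t: 5.45
tool_pos: [0.6102, 0.0331, 0.0228]
orientation: [2.265, 2.176, 0.001]
wrist_force: [0.6, -0.1, -0.6]
finger_gap: 0.0437
gripper_force: 30.0
```

Run:
```python
from h import *
st()
```

```text
t 5.45 p [0.6102 0.0331 0.0228] yaw 87.71 z [ 0.001 -0.    -1.   ] q [-0.14  0.73  1.44 -0.    0.97 -0.1 ] F [ 0.6 -0.1 -0.6] gap 0.0437 gf 30.0
```

No contact force, so the blank is between the rails rather than on top of them. I'll lower it 1 mm, open and rise.

Request:
{"op": "move_arm", "data": {"steps": [{"turn":[0,0,0],"linear":[0,0,0.001],"hand":0.3},{"turn":[0,0,0],"linear":[0,0,0.001],"hand":0.75},{"turn":[0,0,0],"linear":[0,0,0.001],"hand":0.75},{"turn":[0,0,0],"linear":[0,0,0.001],"hand":0.75},{"turn":[0,0,0],"linear":[0,0,0.001],"hand":0.75}]}}

```text
t: 6.08
tool_pos: [0.6099, 0.0332, 0.0212]
orientation: [-2.265, -2.177, 0.0]
wrist_force: [-0.1, 0.2, 0.1]
finger_gap: 0.0664
gripper_force: 0.0
```

Request:
{"op": "move_arm", "data": {"steps": [{"turn":[0,0,0],"linear":[0,0,-0.03],"hand":0.75},{"turn":[0,0,0],"linear":[0,0,-0.08],"hand":0.75},{"turn":[0,0,0],"linear":[-0.05,0,-0.11],"hand":1},{"turn":[0,0,0],"linear":[-0.08,0,-0.11],"hand":1},{"turn":[0,0,0],"linear":[-0.08,0,-0.11],"hand":1}]}}

```text
t: 6.7
tool_pos: [0.6067, -0.0484, 0.1314]
orientation: [2.268, 2.174, 0.0]
wrist_force: [0.1, 1.1, 0.2]
finger_gap: 0.0884
gripper_force: 0.0
```

Run:
```python
from h import *
o=st(); d=env.get_image("wrist"); cv2.imwrite("pics/w3.png",d["image"][:,:,::-1])
go(0.4515,-.290,.13,88.7)
```

```text
t 6.7 p [ 0.6067 -0.0484  0.1314] yaw 87.57 z [ 0. -0. -1.] q [-0.27  0.59  1.37 -0.    1.18 -0.23] F [0.1 1.1 0.2] gap 0.0884 gf 0.0
lin [-0.2492, -0.145, 0.001] turn [-0.0, -0.0, -1.1]
```

View pics/w3.png

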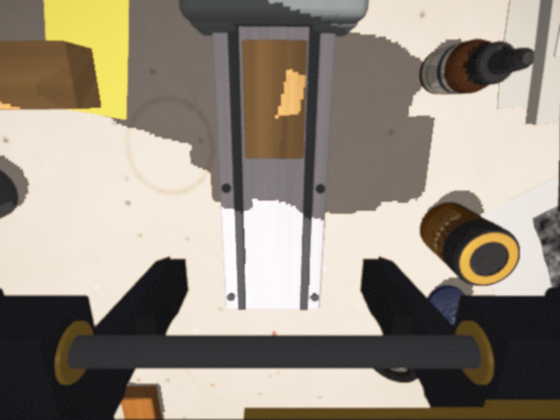

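The blank lies flat and square between the rails: its front edge is at row 40, the guard is at row 28, and its tail is at row 158. Next I go above the stick.

Request:
{"op": "move_arm", "data": {"steps": [{"turn":[0,0,-1.1],"linear":[-0.05,-0.03,0],"hand":1},{"turn":[0,0,-1.1],"linear":[-0.1,-0.06,0],"hand":1},{"turn":[0,0,-1.1],"linear":[-0.15,-0.09,0],"hand":1},{"turn":[0,0,-1.1],"linear":[-0.2,-0.12,0],"hand":1},{"turn":[0,0,-1.1],"linear":[-0.249,-0.145,0],"hand":1}]}}

```text
t: 7.38
tool_pos: [0.4513, -0.2899, 0.1311]
orientation: [-2.242, -2.2, -0.0]
wrist_force: [-0.2, -0.3, 0.1]
finger_gap: 0.0878
gripper_force: 0.0
```

Request:
{"op": "move_arm", "data": {"steps": [{"turn":[0,0,0],"linear":[0,0,0],"hand":1},{"turn":[0,0,0],"linear":[0,0,0],"hand":1}]}}

```text
t: 7.62
tool_pos: [0.4525, -0.2885, 0.131]
orientation: [-2.243, -2.199, -0.001]
wrist_force: [-0.6, -0.0, -0.5]
finger_gap: 0.0882
gripper_force: 0.0
```

Run:
```python
from h import *
o=st(); d=env.get_image("wrist"); cv2.imwrite("pics/w4.png",cv2.resize(d["image"][:,:,::-1],(800,600),interpolation=cv2.INTER_CUBIC))
```

```text
t 7.62 p [ 0.4525 -0.2885  0.131 ] yaw 88.87 z [-0.     0.001 -1.   ] q [-0.79  0.45  1.6   0.    1.09 -0.77] F [-0.6 -0.  -0.5] gap 0.0882 gf 0.0
```

View pics/w4.png

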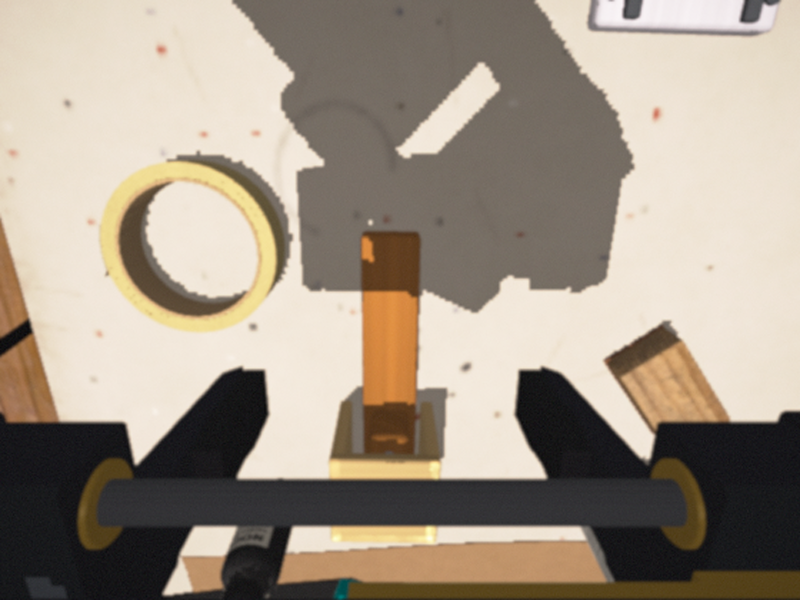

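The stick's shaft runs from the nose (362–420, 235) to the dock mouth (364–416, ~400). Cork is at the right (670, 380), tape at the left.

Run:
```python
from h import *
o=st(); d=env.get_image("wrist"); k=560/800
P=lambda p,z: ray(d,((p[0]+.5)*k-.5,(p[1]+.5)*k-.5),z,o)
A=[P(p,.018) for p in [(362,236),(420,236),(364,395),(416,395)]]; print(np.round(A,4).tolist())
n=(A[0]+A[1])/2; m=(A[2]+A[3])/2; v=n-m; print(n,m,np.degrees(np.arctan2(v[1],v[0])))
print("dock front",P((385,457),.064))
u=v/np.linalg.norm(v); g=n-.062*u; print("grasp",g); go(g[0],g[1],.0065,np.degrees(np.arctan2(v[1],v[0])))
```

```text
t 7.67 p [ 0.4527 -0.2883  0.131 ] yaw 88.93 z [-0.     0.001 -1.   ] q [-0.79  0.45  1.6   0.    1.09 -0.77] F [-1.   1.3 -0. ] gap 0.0881 gf 0.0
[[0.4368, -0.2535, 0.018], [0.4692, -0.2541, 0.018], [0.4342, -0.3542, 0.018], [0.4669, -0.3548, 0.018]]
[ 0.45302958 -0.25382138  0.018     ] [ 0.45055244 -0.3545261   0.018     ] 88.59092038576141
dock front [ 0.44777273 -0.36573573  0.064     ]
grasp [ 0.45150496 -0.31580263  0.018     ]
lin [-0.0276, -0.0007, 0.1246] turn [-0.0, -0.0, 0.4]
```

Request:
{"op": "move_arm", "data": {"steps": [{"turn":[0,0,0.4],"linear":[-0.0275,-0.0007,0.04],"hand":0.8},{"turn":[0,0,0.4],"linear":[-0.0275,-0.0007,0.08],"hand":0.8},{"turn":[0,0,0.4],"linear":[-0.0275,-0.0007,0.11],"hand":0.8},{"turn":[0,0,0.4],"linear":[-0.0275,-0.0007,0.124],"hand":0.8},{"turn":[0,0,0.4],"linear":[-0.0275,-0.0007,0.124],"hand":0.8}]}}

```text
t: 8.35
tool_pos: [0.4511, -0.3165, 0.007]
orientation: [-2.25, -2.191, -0.0]
wrist_force: [-0.5, 0.2, -0.2]
finger_gap: 0.0709
gripper_force: 0.0
```

Request:
{"op": "move_arm", "data": {"steps": [{"turn":[0,0,0],"linear":[0,0,0],"hand":0.2},{"turn":[0,0,0],"linear":[0,0,0],"hand":0.2},{"turn":[0,0,0],"linear":[0,0,0],"hand":0.2},{"turn":[0,0,0],"linear":[0,0,0],"hand":0.2},{"turn":[0,0,0],"linear":[0,0,0],"hand":0.2}]}}

```text
t: 8.98
tool_pos: [0.4508, -0.3173, 0.0075]
orientation: [2.251, 2.19, 0.0]
wrist_force: [-0.4, 0.3, 3.3]
finger_gap: 0.0337
gripper_force: 30.0
```

Run:
```python
from h import *
st()
```

```text
t 8.97 p [ 0.4508 -0.3173  0.0075] yaw 88.42 z [ 0. -0. -1.] q [-0.83  0.66  1.64  0.    0.84 -0.8 ] F [-0.4  0.3  3.3] gap 0.0337 gf 30.0
```

Gripped, gap 33.7 mm. I'll draw it straight out by 75 mm, then lift a little.

Request:
{"op": "move_arm", "data": {"steps": [{"turn":[0,0,0],"linear":[0.02,0,0],"hand":0.2},{"turn":[0,0,0],"linear":[0.04,0,0],"hand":0.2},{"turn":[0,0,0],"linear":[0.06,0,0],"hand":0.2},{"turn":[0,0,0],"linear":[0.075,0,0],"hand":0.2},{"turn":[0,0,0],"linear":[0.075,0,-0.01],"hand":0.2}]}}

```text
t: 9.6
tool_pos: [0.4521, -0.2402, 0.0167]
orientation: [-2.248, -2.19, -0.0]
wrist_force: [0.2, -0.2, -1.1]
finger_gap: 0.0338
gripper_force: 30.0
```

Request:
{"op": "move_arm", "data": {"steps": [{"turn":[0,0,0],"linear":[0,0,-0.04],"hand":0.2},{"turn":[0,0,0],"linear":[0,0,-0.08],"hand":0.2},{"turn":[0,0,0],"linear":[0,0,-0.1],"hand":0.2},{"turn":[0,0,0],"linear":[0,0,-0.1],"hand":0.2}]}}

```text
t: 10.1
tool_pos: [0.453, -0.2426, 0.1183]
orientation: [2.251, 2.189, 0.001]
wrist_force: [-0.2, 0.2, -1.3]
finger_gap: 0.0339
gripper_force: 30.0
```

Run:
```python
from h import *
o=st(); d=env.get_image("side"); crop(d["image"],110,60,310,210,"pics/s5.png")
d=env.get_image("wrist"); cv2.imwrite("pics/w5.png",d["image"][:,:,::-1])
```

```text
t 10.1 p [ 0.453  -0.2426  0.1183] yaw 88.41 z [ 0.002 -0.001 -1.   ] q [-0.72  0.42  1.69  0.    1.03 -0.69] F [-0.2  0.2 -1.3] gap 0.0339 gf 30.0
```

View pics/s5.png

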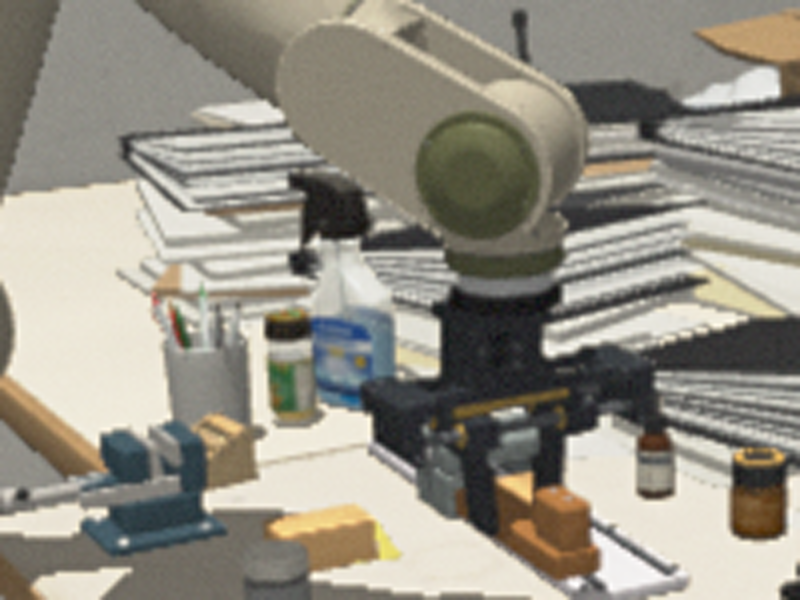

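The stick is held level, handle up, at (545, 530) in the crop. Before lowering, I check the clearance to the jars and bottles behind the infeed.

Run:
```python
from h import *
d=env.get_image("top")
for n,p in [("dropper",(242,226)),("bronze",(293,218)),("blue",(327,215))]:
    for z in (.03,.066,.09): print(n,z,ray(d,(p[0]*.7,p[1]*.7),z).round(3))
go(.6053,-.078,.06,87.6); go(.6053,-.078,.022,87.6)
```

```text
dropper 0.03 [0.741 0.05  0.03 ]
dropper 0.066 [0.729 0.041 0.066]
dropper 0.09 [0.72  0.035 0.09 ]
bronze 0.03 [ 0.763 -0.076  0.03 ]
bronze 0.066 [ 0.75  -0.082  0.066]
bronze 0.09 [ 0.741 -0.086  0.09 ]
blue 0.03 [ 0.771 -0.161  0.03 ]
blue 0.066 [ 0.758 -0.165  0.066]
blue 0.09 [ 0.749 -0.167  0.09 ]
lin [0.168, 0.1485, 0.0561] turn [-0.1, -0.1, 0.8]
lin [0.168, 0.1486, 0.0941] turn [-0.1, -0.1, 0.8]
```

Everything is at x ≥ 0.72 and the body reaches only to x ≈ 0.70, so it clears. I'll carry the stick over the infeed and lower it behind the blank.

Request:
{"op": "move_arm", "data": {"steps": [{"turn":[0,0,0.8],"linear":[0.045,0.04,0],"hand":0.2},{"turn":[0,0,0.8],"linear":[0.09,0.08,0],"hand":0.2},{"turn":[0,0,0.8],"linear":[0.135,0.12,0],"hand":0.2},{"turn":[0,0,0.8],"linear":[0.168,0.1486,0.02],"hand":0.2},{"turn":[0,0,0.8],"linear":[0.168,0.1486,0.056],"hand":0.2}]}}

```text
t: 10.88
tool_pos: [0.6073, -0.076, 0.0598]
orientation: [2.263, 2.178, 0.001]
wrist_force: [-0.8, -0.4, -1.4]
finger_gap: 0.0336
gripper_force: 30.0
```

Request:
{"op": "move_arm", "data": {"steps": [{"turn":[0,0,0],"linear":[0,0,0],"hand":0.2},{"turn":[0,0,0],"linear":[0,0,0],"hand":0.2}]}}

```text
t: 11.12
tool_pos: [0.6061, -0.079, 0.0619]
orientation: [2.268, 2.174, 0.0]
wrist_force: [-0.5, 0.0, -0.6]
finger_gap: 0.0335
gripper_force: 30.0
```

Run:
```python
from h import *
o=st(); go(.6053,-.078,.022,87.6)
```

```text
t 11.12 p [ 0.6061 -0.079   0.0619] yaw 87.58 z [ 0. -0. -1.] q [-0.32  0.68  1.42  0.    1.04 -0.28] F [-0.5  0.  -0.6] gap 0.0335 gf 30.0
lin [0.0009, -0.0008, 0.0399] turn [0.0, 0.0, -0.0]
```

Request:
{"op": "move_arm", "data": {"steps": [{"turn":[0,0,0],"linear":[0,-0.0005,0.015],"hand":0.2},{"turn":[0,0,0],"linear":[0,-0.0005,0.028],"hand":0.2},{"turn":[0,0,0],"linear":[0,-0.0005,0.036],"hand":0.2},{"turn":[0,0,0],"linear":[0,-0.0005,0.04],"hand":0.2},{"turn":[0,0,0],"linear":[0,-0.0005,0.04],"hand":0.2}]}}

```text
t: 11.75
tool_pos: [0.6056, -0.0785, 0.0215]
orientation: [2.267, 2.175, 0.0]
wrist_force: [-0.1, 1.0, 0.8]
finger_gap: 0.0337
gripper_force: 30.0
```

Run:
```python
from h import *
st()
```

```text
t 11.75 p [ 0.6056 -0.0785  0.0215] yaw 87.62 z [ 0. -0. -1.] q [-0.32  0.73  1.44 -0.    0.97 -0.28] F [-0.1  1.   0.8] gap 0.0337 gf 30.0
```

Request:
{"op": "move_arm", "data": {"steps": [{"turn":[0,0,0],"linear":[0,0,0],"hand":0.7},{"turn":[0,0,0],"linear":[0,0,0],"hand":0.7},{"turn":[0,0,0],"linear":[0,0,0],"hand":0.7},{"turn":[0,0,0],"linear":[0,0,-0.02],"hand":0.7},{"turn":[0,0,0],"linear":[0,0,-0.08],"hand":0.7}]}}

```text
t: 12.38
tool_pos: [0.604, -0.078, 0.0996]
orientation: [-2.263, -2.171, 0.004]
wrist_force: [0.2, 0.3, 1.4]
finger_gap: 0.0619
gripper_force: 0.0
```

Request:
{"op": "move_arm", "data": {"steps": [{"turn":[0,0,0],"linear":[-0.03,0,-0.02],"hand":0.7},{"turn":[0,0,0],"linear":[-0.069,0,-0.02],"hand":0.7},{"turn":[0,0,0],"linear":[-0.069,0,-0.02],"hand":0.7}]}}

```text
t: 12.75
tool_pos: [0.6024, -0.1495, 0.1213]
orientation: [2.27, 2.171, -0.0]
wrist_force: [-0.7, 1.1, 0.3]
finger_gap: 0.0615
gripper_force: 0.0
```

Run:
```python
from h import *
o=st(); d=env.get_image("wrist"); cv2.imwrite("pics/w6.png",cv2.resize(d["image"][:,:,::-1],(800,600),interpolation=cv2.INTER_CUBIC))
```

```text
t 12.75 p [ 0.6024 -0.1495  0.1213] yaw 87.45 z [ 0. -0. -1.] q [-0.43  0.63  1.34 -0.    1.18 -0.39] F [-0.7  1.1  0.3] gap 0.0615 gf 0.0
```

View pics/w6.png

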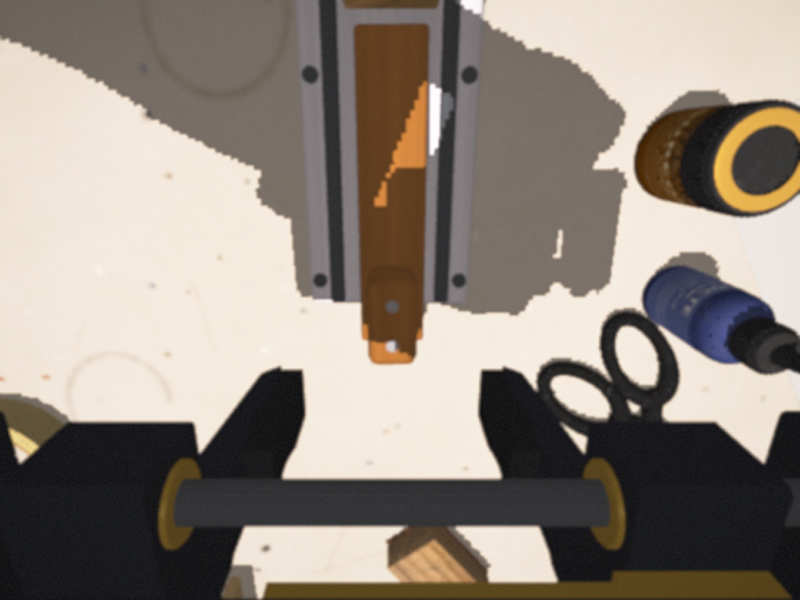

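The stick lies flat between the rails, with its nose at row 24 just behind the blank (row 8). The handle's top spans (369–416, 285–362).

Run:
```python
from h import *
o=st(); d=env.get_image("wrist"); k=560/800
P=lambda p,z: ray(d,((p[0]+.5)*k-.5,(p[1]+.5)*k-.5),z,o)
print([P(p,z).round(4).tolist() for p,z in [((369,345),.064),((416,345),.064),((392,362),.064),((392,24),.032),((390,8),.014),((390,8),.034)]])
n=(P((354,24),.032)+P((428,24),.032))/2; u=np.array([np.cos(np.radians(87.6)),np.sin(np.radians(87.6)),0]); h=n-.132*u; print(n,h)
go(h[0],h[1],.037,87.6)
```

```text
t 12.8 p [ 0.6023 -0.1479  0.121 ] yaw 87.53 z [-0.  0. -1.] q [-0.43  0.63  1.34  0.    1.18 -0.39] F [-0.3  0.3  0.8] gap 0.0616 gf 0.0
[[0.5914, -0.1542, 0.064], [0.6136, -0.1551, 0.064], [0.6019, -0.1635, 0.064], [0.6082, -0.0146, 0.032], [0.6077, -0.0042, 0.014], [0.6076, -0.0089, 0.034]]
[ 0.60774881 -0.01456825  0.032     ] [ 0.60222122 -0.14645247  0.032     ]
lin [0.0005, -0.0002, 0.084] turn [-0.0, -0.0, -0.0]
```

Request:
{"op": "move_arm", "data": {"steps": [{"turn":[0,0,0],"linear":[0,0,0.04],"hand":0.7},{"turn":[0,0,0],"linear":[0,0,0.07],"hand":0.7},{"turn":[0,0,0],"linear":[0,0,0.084],"hand":0.7},{"turn":[0,0,0],"linear":[0,0,0.084],"hand":0.1},{"turn":[0,0,0],"linear":[0,0,0.084],"hand":0.1}]}}

```text
t: 13.48
tool_pos: [0.6033, -0.1474, 0.0385]
orientation: [2.265, 2.174, 0.001]
wrist_force: [-1.3, 0.3, 0.8]
finger_gap: 0.0441
gripper_force: 0.0
```

Request:
{"op": "move_arm", "data": {"steps": [{"turn":[0,0,0],"linear":[0,0,0],"hand":0.1},{"turn":[0,0,0],"linear":[0,0,0],"hand":0.1},{"turn":[0,0,0],"linear":[0,0,0],"hand":0.1},{"turn":[0,0,0],"linear":[0,0,0],"hand":0.1}]}}

```text
t: 13.98
tool_pos: [0.6028, -0.1474, 0.0378]
orientation: [2.266, 2.174, 0.001]
wrist_force: [-0.5, -0.0, 5.2]
finger_gap: 0.0237
gripper_force: 30.0
```

Run:
```python
from h import *
st()
```

```text
t 13.97 p [ 0.6028 -0.1474  0.0378] yaw 87.62 z [ 0.001 -0.    -1.   ] q [-0.43  0.73  1.4   0.    1.01 -0.39] F [-0.5 -0.   5.2] gap 0.0237 gf 30.0
```

Handle gripped. Now I push slowly along the channel, 180 mm in total, so the nose ends about 15 mm past the guard while the handle stays 30 mm short of it.

Request:
{"op": "move_arm", "data": {"steps": [{"turn":[0,0,0],"linear":[0.01,0,-0.0005],"hand":0.1},{"turn":[0,0,0],"linear":[0.02,0,-0.0005],"hand":0.1},{"turn":[0,0,0],"linear":[0.03,0,-0.0005],"hand":0.1},{"turn":[0,0,0],"linear":[0.04,0,-0.0005],"hand":0.1},{"turn":[0,0,0],"linear":[0.05,0,-0.0005],"hand":0.1}]}}

```text
t: 14.6
tool_pos: [0.6048, -0.0967, 0.0378]
orientation: [2.267, 2.175, 0.0]
wrist_force: [-0.2, -2.5, 3.2]
finger_gap: 0.024
gripper_force: 30.0
```

Run:
```python
from h import *
st(); go(.6028+.18*.0419,-.1474+.18,.0375,87.6)
```

```text
t 14.6 p [ 0.6048 -0.0967  0.0378] yaw 87.63 z [ 0. -0. -1.] q [-0.35  0.71  1.43 -0.    1.   -0.31] F [-0.2 -2.5  3.2] gap 0.024 gf 30.0
lin [0.1295, 0.0002, 0.0003] turn [0.0, 0.0, 0.0]
```

Request:
{"op": "move_arm", "data": {"steps": [{"turn":[0,0,0],"linear":[0.01,0,0],"hand":0.1},{"turn":[0,0,0],"linear":[0.02,0,0],"hand":0.1},{"turn":[0,0,0],"linear":[0.03,0,0],"hand":0.1},{"turn":[0,0,0],"linear":[0.04,0,0],"hand":0.1},{"turn":[0,0,0],"linear":[0.05,0,0],"hand":0.1}]}}

```text
t: 15.22
tool_pos: [0.6068, -0.0469, 0.0378]
orientation: [2.267, 2.175, 0.0]
wrist_force: [-0.6, -3.6, 5.3]
finger_gap: 0.0242
gripper_force: 30.0
```

Request:
{"op": "move_arm", "data": {"steps": [{"turn":[0,0,0],"linear":[0.01,0,0],"hand":0.1},{"turn":[0,0,0],"linear":[0.02,0,0],"hand":0.1},{"turn":[0,0,0],"linear":[0.03,0,0],"hand":0.1},{"turn":[0,0,0],"linear":[0.04,0,0],"hand":0.1},{"turn":[0,0,0],"linear":[0.05,0,0],"hand":0.1}]}}

```text
t: 15.85
tool_pos: [0.6088, 0.0031, 0.0378]
orientation: [2.267, 2.175, -0.0]
wrist_force: [-0.4, -3.8, 4.8]
finger_gap: 0.0237
gripper_force: 30.0
```

Run:
```python
from h import *
st(); go(.6028+.18*.0419,-.1474+.18,.0375,87.6)
d=env.get_image("top"); im=d["image"]
# project channel centreline onto the top view, sample colours: blank is orange-brown against grey bed
K,R,t=map(np.array,(d["mtx"],d["R"],d["t"]))
for s in np.arange(.12,.30,.008):
    X=np.array([.6087+.0419*(s-.0034),s,.03]); c=K@(R@X+t); u,v=(c[:2]/c[2]).round().astype(int); print(round(s,3),(u,v),im[v,u].tolist())
```

```text
t 15.85 p [0.6088 0.0031 0.0378] yaw 87.62 z [ 0. -0. -1.] q [-0.19  0.71  1.44 -0.    1.   -0.15] F [-0.4 -3.8  4.8] gap 0.0237 gf 30.0
lin [0.0296, 0.0003, 0.0003] turn [0.0, 0.0, 0.0]
0.12 (np.int64(147), np.int64(193)) [93, 87, 73]
0.128 (np.int64(145), np.int64(193)) [92, 88, 74]
0.136 (np.int64(143), np.int64(193)) [94, 88, 73]
0.144 (np.int64(140), np.int64(193)) [89, 84, 69]
0.152 (np.int64(138), np.int64(192)) [90, 85, 72]
0.16 (np.int64(136), np.int64(192)) [85, 81, 67]
0.168 (np.int64(134), np.int64(192)) [82, 76, 64]
0.176 (np.int64(131), np.int64(192)) [91, 87, 73]
0.184 (np.int64(129), np.int64(192)) [123, 116, 98]
0.192 (np.int64(127), np.int64(192)) [129, 122, 104]
0.2 (np.int64(124), np.int64(192)) [141, 111, 74]
0.208 (np.int64(122), np.int64(192)) [155, 118, 73]
0.216 (np.int64(120), np.int64(192)) [157, 136, 114]
0.224 (np.int64(118), np.int64(192)) [173, 167, 164]
0.232 (np.int64(115), np.int64(191)) [170, 167, 165]
0.24 (np.int64(113), np.int64(191)) [170, 165, 164]
0.248 (np.int64(111), np.int64(191)) [172, 168, 166]
0.256 (np.int64(109), np.int64(191)) [170, 166, 164]
0.264 (np.int64(106), np.int64(191)) [171, 166, 164]
0.272 (np.int64(104), np.int64(191)) [167, 163, 162]
0.28 (np.int64(102), np.int64(191)) [168, 163, 161]
0.288 (np.int64(99), np.int64(191)) [154, 147, 131]
0.296 (np.int64(97), np.int64(191)) [128, 122, 107]
```

The blank's front edge is out at y ≈ 0.217, as expected. 30 mm more.

Request:
{"op": "move_arm", "data": {"steps": [{"turn":[0,0,0],"linear":[0.01,0,0],"hand":0.1},{"turn":[0,0,0],"linear":[0.02,0,0],"hand":0.1},{"turn":[0,0,0],"linear":[0.027,0,0],"hand":0.1},{"turn":[0,0,0],"linear":[0.031,0,0],"hand":0.1},{"turn":[0,0,0],"linear":[0.031,0,0],"hand":0.1}]}}

```text
t: 16.52
tool_pos: [0.61, 0.0345, 0.0378]
orientation: [-2.266, -2.175, -0.001]
wrist_force: [0.6, 0.5, 5.1]
finger_gap: 0.0237
gripper_force: 30.0
```

Run:
```python
from h import *
st()
d=env.get_image("side"); im=d["image"]; K,R,t=map(np.array,(d["mtx"],d["R"],d["t"]))
d2=env.get_image("top"); im2=d2["image"]; K2,R2,t2=map(np.array,(d2["mtx"],d2["R"],d2["t"]))
for s in np.arange(.15,.28,.006):
    X=np.array([.6087+.0419*(s-.0034),s,.034]); c=K@(R@X+t); u,v=(c[:2]/c[2]).round().astype(int); c=K2@(R2@X+t2); u2,v2=(c[:2]/c[2]).round().astype(int); print(round(s,3),im[v,u].tolist(),im2[v2,u2].tolist())
```

```text
t 16.52 p [0.61   0.0345 0.0378] yaw 87.64 z [ 0.     0.001 -1.   ] q [-0.14  0.71  1.43  0.    1.   -0.09] F [0.6 0.5 5.1] gap 0.0237 gf 30.0
0.15 [75, 80, 76] [92, 86, 73]
0.156 [77, 77, 78] [92, 85, 71]
0.162 [75, 80, 77] [93, 87, 74]
0.168 [74, 78, 73] [92, 87, 72]
0.174 [74, 78, 73] [93, 87, 72]
0.18 [76, 77, 75] [91, 85, 71]
0.186 [72, 76, 71] [89, 83, 70]
0.192 [70, 72, 72] [85, 80, 66]
0.198 [70, 73, 72] [82, 79, 66]
0.204 [69, 72, 72] [73, 67, 56]
0.21 [73, 71, 72] [107, 101, 85]
0.216 [73, 71, 72] [132, 124, 105]
0.222 [52, 52, 53] [135, 127, 107]
0.228 [61, 68, 66] [135, 126, 103]
0.234 [61, 68, 66] [140, 110, 72]
0.24 [106, 90, 74] [147, 111, 68]
0.246 [194, 157, 112] [159, 139, 121]
0.252 [138, 123, 101] [170, 166, 162]
0.258 [227, 211, 187] [171, 166, 165]
0.264 [180, 173, 155] [169, 164, 163]
0.27 [180, 173, 155] [168, 164, 163]
0.276 [229, 222, 200] [168, 164, 160]
```

The blank's front is at y ≈ 0.247 and its tail at ≈ 0.167; the guard ends at ≈ 0.150, so it is clear. I draw the stick back and lift it.

Request:
{"op": "move_arm", "data": {"steps": [{"turn":[0,0,0],"linear":[-0.02,0,0],"hand":0.1},{"turn":[0,0,0],"linear":[-0.045,0,0],"hand":0.1},{"turn":[0,0,0],"linear":[-0.075,0,0],"hand":0.1},{"turn":[0,0,0],"linear":[-0.105,0,0],"hand":0.1},{"turn":[0,0,0],"linear":[-0.135,0,0],"hand":0.1}]}}

```text
t: 17.25
tool_pos: [0.6045, -0.1005, 0.0379]
orientation: [-2.266, -2.174, -0.002]
wrist_force: [-0.6, 10.2, 15.2]
finger_gap: 0.0242
gripper_force: 30.0
```

Request:
{"op": "move_arm", "data": {"steps": [{"turn":[0,0,0],"linear":[-0.015,0,0],"hand":0.1},{"turn":[0,0,0],"linear":[-0.015,0,-0.02],"hand":0.1},{"turn":[0,0,0],"linear":[-0.015,0,-0.05],"hand":0.1},{"turn":[0,0,0],"linear":[-0.015,0,-0.08],"hand":0.1},{"turn":[0,0,0],"linear":[-0.015,0,-0.08],"hand":0.1}]}}

```text
t: 17.88
tool_pos: [0.6044, -0.1157, 0.1187]
orientation: [2.266, 2.174, 0.002]
wrist_force: [-0.0, -0.0, -0.9]
finger_gap: 0.0237
gripper_force: 30.0
```

Run:
```python
from h import *
st(); go(.48,-.26,.06,88); go(.48,-.26,.0243,88)
```

```text
t 17.88 p [ 0.6044 -0.1157  0.1187] yaw 87.65 z [ 0.002 -0.    -1.   ] q [-0.38  0.62  1.36  0.    1.16 -0.34] F [-0.  -0.  -0.9] gap 0.0237 gf 30.0
lin [-0.1493, -0.1185, 0.0585] turn [0.1, -0.0, -0.4]
lin [-0.1493, -0.1185, 0.0942] turn [0.1, -0.0, -0.4]
```

Request:
{"op": "move_arm", "data": {"steps": [{"turn":[0,0,-0.4],"linear":[-0.05,-0.04,0],"hand":0.1},{"turn":[0,0,-0.4],"linear":[-0.1,-0.08,0],"hand":0.1},{"turn":[0,0,-0.4],"linear":[-0.149,-0.1185,0],"hand":0.1},{"turn":[0,0,-0.4],"linear":[-0.149,-0.1185,0.035],"hand":0.1},{"turn":[0,0,-0.4],"linear":[-0.149,-0.1185,0.065],"hand":0.1}]}}

```text
t: 18.5
tool_pos: [0.4779, -0.2598, 0.05]
orientation: [-2.259, -2.178, -0.0]
wrist_force: [0.7, -0.6, -1.8]
finger_gap: 0.0241
gripper_force: 30.0
```

Request:
{"op": "move_arm", "data": {"steps": [{"turn":[0,0,0],"linear":[0,0,0.015],"hand":0.1},{"turn":[0,0,0],"linear":[0,0,0.024],"hand":0.1},{"turn":[0,0,0],"linear":[0,0,0.0285],"hand":0.1},{"turn":[0,0,0],"linear":[0,0,0.0285],"hand":0.1}]}}

```text
t: 19.0
tool_pos: [0.4796, -0.2604, 0.0246]
orientation: [2.259, 2.182, 0.0]
wrist_force: [-1.3, -1.5, -0.4]
finger_gap: 0.0237
gripper_force: 30.0
```

Run:
```python
from h import *
st()
```

```text
t 19.0 p [ 0.4796 -0.2604  0.0246] yaw 88.04 z [ 0.001 -0.    -1.   ] q [-0.71  0.62  1.65  0.    0.87 -0.68] F [-1.3 -1.5 -0.4] gap 0.0237 gf 30.0
```

Request:
{"op": "move_arm", "data": {"steps": [{"turn":[0,0,0],"linear":[0,0,0.001],"hand":0.1},{"turn":[0,0,0],"linear":[0,0,0.001],"hand":0.6},{"turn":[0,0,0],"linear":[0,0,0.001],"hand":0.6},{"turn":[0,0,0],"linear":[0,0,0.001],"hand":0.6},{"turn":[0,0,0],"linear":[0,0,-0.02],"hand":0.6}]}}

```text
t: 19.62
tool_pos: [0.4786, -0.2598, 0.0434]
orientation: [-2.257, -2.181, 0.0]
wrist_force: [-0.1, -0.8, -0.4]
finger_gap: 0.0528
gripper_force: 0.0
```

Request:
{"op": "move_arm", "data": {"steps": [{"turn":[0,0,0],"linear":[0,0,-0.04],"hand":0.6},{"turn":[0,0,0],"linear":[0,0,-0.1],"hand":0.6},{"turn":[0,0,0],"linear":[-0.05,-0.02,-0.14],"hand":0.6},{"turn":[0,0,0],"linear":[-0.1,-0.04,-0.16],"hand":0.6},{"turn":[0,0,0],"linear":[-0.1,-0.04,-0.16],"hand":0.6}]}}

```text
t: 20.25
tool_pos: [0.4347, -0.3621, 0.2058]
orientation: [2.262, 2.176, -0.001]
wrist_force: [-0.1, 1.1, 0.4]
finger_gap: 0.0526
gripper_force: 0.0
```

Run:
```python
from h import *
o=st(); w=env.get_image("wrist"); top=env.get_image("top")
def blob(im,m):
    n,l,s,c=cv2.connectedComponentsWithStats(m.astype(np.uint8)); return [(s[i,4],c[i].round(1).tolist(),cv2.minAreaRect(np.argwhere(l==i)[:,::-1].astype(np.float32))) for i in range(1,n) if s[i,4]>60]
h=cv2.cvtColor(top["image"],cv2.COLOR_RGB2HSV); m=(h[...,0]>8)&(h[...,0]<20)&(h[...,1]>110); m[:170]=m[255:]=0; m[:,:95]=0; m[:,330:]=0
for a,c,r in blob(top["image"],m): print(a,c,np.round(r[1],1),round(r[2],1),ray(top,c,.02).round(3), "box",[ray(top,p,.02)[:2].round(3).tolist() for p in cv2.boxPoints(r)])
```

```text
t 20.25 p [ 0.4347 -0.3621  0.2058] yaw 87.78 z [ 0.002 -0.003 -1.   ] q [-0.9   0.43  1.42 -0.    1.29 -0.86] F [-0.1  1.1  0.4] gap 0.0526 gf 0.0
441 [326.8, 209.4] [84.  6.] 90.0 [ 0.559 -0.506  0.02 ] box [[0.703, -0.496], [0.703, -0.517], [0.403, -0.51], [0.403, -0.49]]
272 [122.8, 192.3] [12. 22.] 90.0 [0.618 0.209 0.02 ] box [[0.641, 0.249], [0.641, 0.172], [0.597, 0.168], [0.597, 0.246]]
96 [223.8, 230.9] [ 9. 11.] 90.0 [ 0.482 -0.15   0.02 ] box [[0.495, -0.133], [0.496, -0.171], [0.464, -0.171], [0.464, -0.134]]
263 [162.8, 244.1] [13.  21.4] 7.6 [0.435 0.058 0.02 ] box [[0.401, 0.083], [0.475, 0.078], [0.469, 0.033], [0.396, 0.039]]
```

The whole blank is visible on the outfeed, about 80×44 mm, with its tail 13–17 mm past the guard. The thick blank is unmoved, and the stick is on the bench where I laid it. Handing in.

```bash
python3 -c "
from station import env
print(env.job_done())"
```

```text
the job is handed in; nothing more can be done
None
```

The job is handed in at about 20 s: the thin blank lies past the guard on the outfeed table, about 13–17 mm clear by camera measurement. The push stick was laid on the bench handle up; the arm hid most of it in the last picture, so I didn't confirm by camera that it lies flat.

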